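# Clamp the tap wedge and hold the hardness tester on its mark

## Robot

A 6-joint arm with a two-finger parallel gripper is mounted at the origin on the work surface. World frame = base frame: x ahead of the robot, y to its left, z up, the work surface at z = 0. Lengths are in m, angles in rad, forces in N, time in s.
With the tool pointing down it reaches from about 0.275 to 0.875 m from the base axis. Payload 12.5 kg.
Tool frame: the origin (TCP) lies at the very end of the fingers, on their centre line; the grasp point (between the pads) lies 19 mm behind it; x points along the fingers, y is the direction in which the jaws open and shut, and the axes are right-handed (so a half turn about x gives the same grasp; the last joint's range is limited). The gripper opens to 85 mm and grips with 20 to 120 N. Pads are 22 mm wide; open, the fingers measure 114 mm over their backs; the gripper's body (76 mm by 85 mm) begins 54 mm behind the grasp point. The pads swing forward as they close: fully open they stand 13 mm farther back than shut.
Start: joints at [-1.412, 0.351, 1.652, -0, 1.139, -0.085], TCP at [0.133, -0.534, 0.231] pointing down, gripper open.
Joint ranges: [-2.75, 2.75], [-0.79, 2.1], [0.01, 2.65], [-1.57, 4.71], [0.07, 3.14], [-2.87, 2.87]. Speed limits (rad/s): [2.22, 2.22, 2.79, 3.14, 3.14, 3.14].

## Interface

Orientations are given as a 3x3 rotation matrix whose columns are the frame's x, y, z axes.
In Python, from bench import manip gives the robot as it stands. Calls block until the motion is done:
- manip.move_ptp(position, orientation): joint-space move of the TCP to a pose.
- manip.move_l(position, attitude=None, max_speed=0.15): straight line of the TCP; attitude=None keeps the orientation; max_speed is the mean speed in m/s.
- manip.move_j(angles): joint-space move.
- manip.set_gripper(opening, effort=None): opening from 0.0 (shut) to 1.0 (fully open); effort is the grip in N (None keeps the last); returns when the fingers have stopped.
- manip.dwell(seconds).
- manip.inverse_kinematics(position, orientation): joint angles nearest the present ones, or None.
- manip.grab_frame(name): name is "side" or "top"; returns (picture, depth): 420x560x3 uint8, red, green, blue; 420x560 float32, m along the optical axis (not along the pixel's ray), 0 where there is no reading.
- manip.get_calibration(name): a dict with "camera_matrix" (3x3 intrinsics, pixels), "R" (3x3) and "t" (3): a world point X has camera coordinates R X + t. Camera axes: x right, y down, z forward; pixel columns grow to the right and rows downward; lengths in m; the calibration is good to about 2 mm. A picture is of the moment at which its call begins. get_calibration takes no time and is no camera call.
A pose or a line that the arm cannot do raises manip.Unreachable and nothing moves.
- manip.sign_off(): hands the job in, once; it reports no verdict.
Trained networks look in the newest picture that a camera, given by its name, has taken for a name from the list of things; names that differ only in an ending like _2 or _b are one class to them, and where a whole thing is asked for, a point or a joint stands for the part that bears it (a point fixed in the world has none). Each returns a list of dicts, best first, with "confidence" (0 to 1); they miss things now and then, are a little off and sometimes report something else, mostly with a low value. They report only what shows in the picture. A call takes as long as a camera call.
- manip.look_for(camera, name): "at" ([x, y, z] in m, in world coordinates, good to about 4 mm: the middle of the surface that is visible of it).
Readings, each from a call of its own:
- manip.current_time(): time.
- manip.current_qpos(): joint angles.
- manip.current_joint_vel(): joint speeds.
- manip.current_joint_torque(): joint torques, N m.
- manip.current_ee_pos(): TCP position.
- manip.current_tcp_rot(): TCP orientation.
- manip.current_force(): force on the tool from outside, world axes, zero at the start.
- manip.current_ft_torque(): the same for the moment, N m.
- manip.current_grip_width(): opening from 0.0 (shut) to 1.0 (fully open).
Only numpy, scipy, OpenCV 4.12 (cv2) and the standard library are available. Lean on these libraries where they do the work, as an engineer would, in place of code of your own. Each camera call takes 0.05 s, during which the arm holds its last target. There are 200 camera calls.

## Task

Turn the vise's crank clockwise until its jaw clamps the white tap-mounting wedge firmly. Then lift the hardness tester out of its stand and hold it square to the wedge's sloping face, its tip inside the inked ring, pressing gently so that the spring plunger is pushed about half way in. The program finishes while still holding it there, with the wedge still clamped; leave the other things on the bench where they are.

Things in the scene. Friction and masses are not known exactly. Their poses are not given: they have to be found in the camera images.
- vise: Small grey machine vise fixed to the bench. Origin on the bench under the middle of the closed jaw gap; z up; y along its screw, away from the crank. Base plate 150 by 150 by 12; bed, on which the wedge stands, 60 above the bench; jaws 80 long in x, tops 100 above the bench; fixed jaw's face at y = +20. At y = -69 to -85 the screw's end block, 105 high.
- screw_axis (a point): Point on the axis of the vise screw, 85 above the bench, 158 from the vise origin along vise -y; fixed to the vise, axes as the vise's. It is level (along y) with the middle of the crank's grip when the crank reads 0.
- crank (a joint): Turn of the vise crank, rad, growing clockwise seen from the crank's end (right-handed about vise +y); 8 mm of jaw per turn. At 0 and 6.28 the crank arm points straight up, at 1.57 to vise +x. Starts between 0 and 4.5; the jaw clamps the 40 wide wedge at about 7.9 to 8.3, where the crank meets its stop. Turning takes 2 to 3 N at the grip; it stays where it is left.
- grip_mid (a point): Middle of the crank's black grip: bar of 14 diameter, 62 long, parallel to the screw, 40 off its axis, free to spin on its pin, so it can be pinched from above and carried round without turning the gripper. The crank arm is 27 from here towards the jaw; crank and grip move with the jaw along the screw. The point's axes spin with the grip.
- jaw: The vise's moving steel jaw, 80 by 26 by 39; origin on its clamping face, mid-length, 80 above the bench; moves along vise +y from y = -30 (crank at 0) to y = -20 (clamped).
- wedge: White plastic wedge standing loose on the vise bed between the jaws, 64 long (its x, along the jaws), 40 wide (its y, between the jaws), its top face sloping 15 degrees: 64 high at its -x end and 46 at its +x end (away from the robot). Origin under its centre.
- spot (a point): The marked spot: centre of the black inked ring (16 diameter) on the wedge's sloping face. z is square to the face, outwards; x points down the slope.
- stand: Dark steel block 80 by 80 by 50, fixed to the bench, with a square through-hole of 22 in which the tester's nose stands. Origin under its centre.
- tester: Hardness tester, 160 to 260 g, standing in the stand: aluminium grip of 26 by 26 section, its top 128 above the origin; flange of 38 diameter at 28 to 34; dial of 44 diameter on its -x side, centred at 58; nose of 18 diameter below the flange. Origin at the nose's lower end (22 above the bench at first), z up along it. -y and +y sides are free for fingers; lift 45 to clear the stand.
- tip (a point): Flat tip (8 diameter) of the tester's spring plunger, on the tester's axis, 12 below the tester's origin when free; moves with the plunger.
- plunger (a joint): How far the plunger is pushed into the nose, m: 0 free, 0.012 fully in. Spring 600 N/m with 1.2 N preload (about 4.8 N half way).
- bowl: bystander: steel bowl, 110 wide, 45 high; origin under its centre
- cup: bystander: steel cup, 72 wide, 80 high; origin under its centre
- spanner: bystander: spanner lying flat; origin under its middle
- brush: bystander: brush lying flat; origin under its middle
- detergent: bystander: yellow bottle, 64 wide, 190 high; origin under its centre
- locknut: bystander: flat brass ring nut, 52 wide, 12 high; origin under its centre
- jar: bystander: white jar, 60 wide, 75 high; origin under its centre

How it is judged:
On the way, in this order (a step that is already met when the one before it is completed fails the run):
1. the jaw clamps the wedge against the fixed jaw, the tester still in its stand (contact force between each of jaw, vise and wedge above 3 N and y of jaw in the frame of vise above -0.0212 m and distance of tester from where it was at the start of the episode below 0.02 m), for 0.2 s.
2. the tester is held in the fingers, clear of the stand (contact force between the fingers and tester above 2 N and height (world z) of tester above 0.065 m and contact force between tester and stand below 0.1 N), for 0.2 s.
At the end, for the whole second after the job is handed in: Wedge clamped (over 3 N from both jaws, jaw within 1.2 mm of closed); tester in the fingers, off the stand, at rest, within 0.15 rad of square to the face, tip within 7 mm of the ring centre, plunger in by 3 to 9 mm, pressing with 1.5 to 12 N (contact force between each of jaw, vise and wedge above 3 N and y of jaw in the frame of vise above -0.0212 m and distance between tip and spot below 0.007 m and angle between the z axis of tester and the z axis of spot, either way round below 0.15 rad and value of joint plunger between 0.003 and 0.009 m and contact force between tester and wedge between 1.5 and 12 N and contact force between the fingers and tester above 2 N and contact force between tester and stand below 0.1 N and linear speed of tester below 0.02 m/s); the arm keeps its last pose, push and grip.
It fails at once if the tester is pressed on the wedge with more than 20 N (contact force between tester and wedge above 20 N).
It fails at once if another thing on the bench is moved by more than 3 cm (distance of any of bowl, cup, spanner, brush, detergent, locknut, jar from where it was at the start of the episode above 0.03 m).
It also fails if it takes over 70 s, if anything falls off the work surface, if the arm or the gripper's body presses on something with over 40 N, if the wrist force passes 120 N, or if a joint passes its speed limit or range.

## Working session

There is one attempt and no reset: what is moved stays moved. The work goes in short steps, each a Python script; the robot and the scene stay as the last script left them, time stands still between calls to the robot, and variables do not carry over. Pictures are saved under pics/ and viewed, about 8 in all and at most 12, crops included, and the job is handed in when it is done.

```bash
ls; mkdir -p pics; python3 - <<'E'
from bench import manip
import cv2,numpy as np
for c in("side","top"):
    p,d=manip.grab_frame(c); cv2.imwrite(f"pics/{c}0.png",p[:,:,::-1]); np.save(f"pics/{c}0.npy",d)
    k=manip.get_calibration(c); print(c,k["camera_matrix"].round(1).tolist(),"pos",(-k["R"].T@k["t"]).round(3),k["R"].round(3).tolist())
    for n in "vise grip_mid jaw wedge spot stand tester bowl cup spanner brush detergent locknut jar".split():
        print(n,[(np.round(x["at"],3).tolist(),round(x["confidence"],2)) for x in manip.look_for(c,n)[:2]])
E
```

```text
pics
side [[474.5, 0.0, 283.1], [0.0, 474.5, 208.4], [0.0, 0.0, 1.0]] pos [0.247 0.972 1.067] [[-0.956, -0.295, -0.001], [-0.204, 0.663, -0.72], [0.213, -0.688, -0.694]]
vise [([0.53, -0.051, 0.056], 0.74), ([0.454, 0.299, 0.1], 0.68)]
grip_mid [([0.53, -0.051, 0.057], 0.54)]
jaw [([0.528, -0.124, 0.097], 0.83)]
wedge [([0.55, -0.066, 0.106], 0.76), ([0.53, -0.053, 0.058], 0.61)]
spot [([0.714, 0.111, 0.027], 0.68), ([0.547, -0.065, 0.109], 0.54)]
stand [([0.458, 0.317, 0.053], 0.55)]
tester [([0.455, 0.299, 0.099], 0.83)]
bowl [([0.715, 0.112, 0.032], 0.58)]
cup [([0.362, 0.155, 0.051], 0.82)]
spanner [([0.384, -0.29, 0.006], 0.78)]
brush [([0.736, 0.329, 0.016], 0.75), ([0.363, 0.154, 0.049], 0.51)]
detergent [([0.652, -0.394, 0.096], 0.7)]
locknut []
jar [([0.613, 0.44, 0.07], 0.6)]
top [[445.2, 0.0, 281.7], [0.0, 445.2, 211.9], [0.0, 0.0, 1.0]] pos [0.378 0.027 1.277] [[-0.003, -1.0, -0.004], [-0.99, 0.003, -0.144], [0.144, 0.003, -0.99]]
vise [([0.647, -0.403, 0.121], 0.73), ([0.535, -0.103, 0.063], 0.62)]
grip_mid []
jaw [([0.535, -0.127, 0.096], 0.84)]
wedge [([0.557, -0.075, 0.114], 0.93), ([0.459, 0.275, 0.054], 0.31)]
spot [([0.552, -0.076, 0.114], 0.83)]
stand [([0.461, 0.274, 0.052], 0.61)]
tester []
bowl [([0.717, 0.133, 0.019], 0.62), ([0.527, -0.227, 0.13], 0.27)]
cup [([0.366, 0.157, 0.017], 0.76)]
spanner [([0.385, -0.286, 0.01], 0.66)]
brush [([0.744, 0.327, 0.018], 0.77)]
detergent [([0.644, -0.404, 0.122], 0.55)]
locknut [([0.381, 0.052, 0.009], 0.64)]
jar [([0.618, 0.42, 0.078], 0.67)]
```

View pics/side0.png

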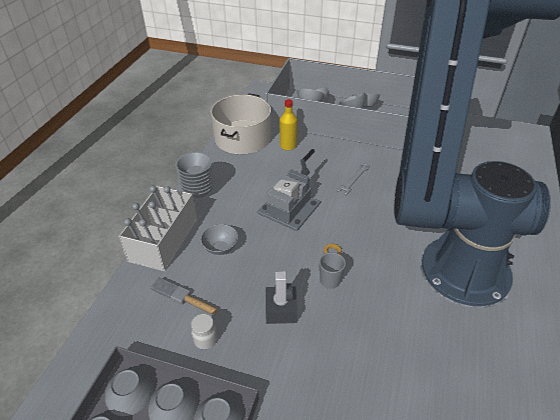

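View pics/top0.png

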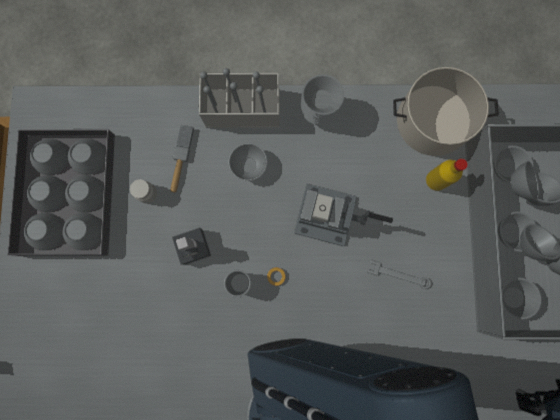

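Both pictures agree with the networks. The vise is at top-pixel (327,213) with its crank to the right and the grip at (380,217); the tester stands in its block at (190,245). Next I fit the depth data.

```bash
cat > h.py <<'E'
from bench import manip
import numpy as np,cv2
def cloud(c,d):
    k=manip.get_calibration(c);K=k["camera_matrix"];v,u=np.indices(d.shape)
    P=np.stack([(u-K[0,2])/K[0,0]*d,(v-K[1,2])/K[1,1]*d,d],-1)
    P=(P-k["t"])@k["R"]; P[d==0]=np.nan; return P
def box(P,lo,hi): return ((P>lo)&(P<hi)).all(-1)
E
python3 - <<'E'
from h import *
def rect(n,Q):
    r=cv2.minAreaRect((Q[:,:2]*1000).astype(np.float32)); print(n,len(Q),np.round(r[0],1),np.round(r[1],1),round(r[2],1),"z",np.median(Q[:,2]).round(4))
for c in("top","side"):
    im=cv2.imread(f"pics/{c}0.png"); P=cloud(c,np.load(f"pics/{c}0.npy"))
    rect(c+" base",P[box(P,[.4,-.2,.006],[.65,.05,.018])])
    rect(c+" jawtops",P[box(P,[.4,-.2,.094],[.65,.05,.108])])
    rect(c+" stand",P[box(P,[.38,.2,.044],[.55,.37,.056])])
    rect(c+" testertop",P[box(P,[.38,.2,.135],[.55,.37,.165])])
    Q=P[box(P,[.38,.2,.06],[.55,.37,.165])]; print("tester",Q.min(0).round(3),Q.max(0).round(3))
    m=box(P,[.4,-.34,.02],[.65,-.165,.2]); Q=P[m]
    rect(c+" crank",Q); 
    dark=m&(im.max(-1)<45); Q=P[dark]; rect(c+" grip",Q); print(Q.min(0).round(3),Q.max(0).round(3), np.median(Q,0).round(3))
    # wedge white
    m=box(P,[.45,-.15,.095],[.62,0,.14])&(im.min(-1)>140); Q=P[m]; rect(c+" wedge",Q)
    n=np.linalg.svd(Q-Q.mean(0),full_matrices=0)[2][2]; print("n",n.round(3))
t=cv2.imread("pics/top0.png")[170:275,285:435]; s=cv2.imread("pics/side0.png")[140:235,250:350]; q=cv2.imread("pics/side0.png")[255:335,250:350]
a=cv2.resize(t,(560,392),interpolation=2); b=cv2.resize(np.hstack([s[:80],q]),(800,320),interpolation=2)[:, :]
out=np.zeros((600,800,3),np.uint8); a=cv2.resize(t,(400,280),interpolation=2); out[:280,:400]=a; out[280:]=b
tt=cv2.imread("pics/top0.png")[215:275,160:240]; out[:280,420:793]=cv2.resize(tt,(373,280),interpolation=2)
cv2.imwrite("pics/crop.png",out)
E
```

```text
top base 1002 [524.8 -70.4] [237.3 244.5] 90.0 z 0.0113
top jawtops 839 [ 552.  -110.1] [171.9  80. ] 75.4 z 0.1002
top stand 544 [465.1 286.4] [80.8 81.3] 19.3 z 0.0494
top testertop 119 [465.2 286.1] [26.1 26.6] 18.8 z 0.1485
tester [0.434 0.258 0.06 ] [0.48  0.301 0.154]
top crank 236 [ 533.1 -210.1] [29.8 89.9] 0.8 z 0.1255
top grip 92 [ 530.6 -223.6] [62.  10.1] 75.9 z 0.1288
[ 0.52  -0.253  0.119] [ 0.542 -0.193  0.134] [ 0.531 -0.223  0.129]
top wedge 68 [560.4 -76.7] [33.7 54.9] 75.0 z 0.114
n [ 0.25  -0.076  0.965]
side base 561 [523.6 -68.5] [245.8 230.4] 0.2 z 0.0114
side jawtops 525 [ 551.8 -107.1] [173.8  82.3] 76.2 z 0.1002
side stand 583 [464.7 285.1] [79.1 87. ] 18.7 z 0.0493
side testertop 131 [464.4 286.7] [24.5 30.3] 17.4 z 0.1484
tester [0.433 0.261 0.061] [0.479 0.303 0.154]
side crank 151 [ 532.1 -210.9] [84.4 30.1] 89.6 z 0.1207
side grip 42 [ 531.  -223.7] [58.6 14.2] 72.7 z 0.1299
[ 0.52  -0.253  0.124] [ 0.542 -0.196  0.133] [ 0.53  -0.222  0.13 ]
side wedge 217 [562.  -71.9] [85.1 73.7] 75.8 z 0.1115
n [0.241 0.124 0.963]
```

View pics/crop.png

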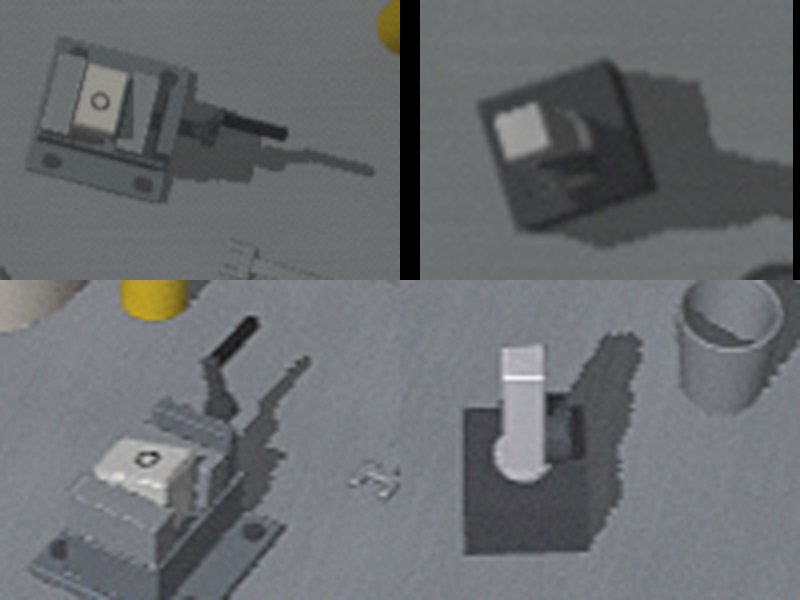

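```bash
python3 - <<'E'
from h import *
a=np.deg2rad(-14.4); X=np.array([np.cos(a),np.sin(a)]);Y=np.array([-X[1],X[0]]); O=np.array([.5585,-.068])
for c in("top","side"):
    im=cv2.imread(f"pics/{c}0.png"); P=cloud(c,np.load(f"pics/{c}0.npy"))
    L=np.stack([(P[...,:2]-O)@X,(P[...,:2]-O)@Y,P[...,2]],-1)*1000
    pc=lambda q:[np.percentile(q,[1,5,50,95,99]).round(1).tolist()]
    for n,lo,hi in (("plate",[-95,-95,8],[95,95,16]),("fixedjaw",[-60,8,95],[60,60,103]),("movjaw",[-60,-64,97],[60,-20,103]),("block",[-60,-95,102],[60,-62,109])):
        m=box(L,lo,hi).astype(np.uint8); k,lab,st,_=cv2.connectedComponentsWithStats(m); 
        q=L[(m>0)&(lab>0)]; q=q[:] 
        big=L[lab==1+np.argmax(st[1:,4])]
        print(c,n,len(q),len(big),"x",pc(big[:,0]),"y",pc(big[:,1]),"z",np.median(big[:,2]).round(1))
    r=cv2.minAreaRect(L[box(L,[-60,8,95],[60,60,103])][:,:2].astype(np.float32)); print("fj rect",np.round(r[0],1),np.round(r[1],1),round(r[2],2))
    r=cv2.minAreaRect(L[box(L,[-60,-64,97],[60,-28,103])][:,:2].astype(np.float32)); print("mj rect",np.round(r[0],1),np.round(r[1],1),round(r[2],2))
    # grip 
    q=L[box(L,[-60,-192,20],[60,-125,140])&(im.max(-1)<45)]; print("grip x",pc(q[:,0]),"y",pc(q[:,1]),"z",pc(q[:,2]))
    # ring + wedge face
    z=130-0
    w=box(L,[-45,-30,103],[45,25,128])
    q=L[w&(im.min(-1)>120)]; print("wedge x",pc(q[:,0]),"y",pc(q[:,1])); 
    m=w&(abs(L[...,0])<22)&(L[...,1]>-18)&(L[...,1]<14)&(im.max(-1)<110); v,u=np.nonzero(m); q=L[m]; print("ring",len(q),q.mean(0).round(1),(q.min(0)+q.max(0))/2, "px",u.mean(),v.mean())
E
```

```text
top plate 815 514 x [[-70.8, -68.9, -53.4, -38.8, -32.7]] y [[-93.6, -88.2, -22.8, 45.9, 50.1]] z 11.4
top fixedjaw 290 289 x [[-34.8, -31.5, 4.7, 40.7, 44.1]] y [[13.7, 16.9, 29.3, 42.2, 43.5]] z 99.2
top movjaw 237 235 x [[-35.0, -32.3, 4.4, 39.4, 42.9]] y [[-59.3, -57.9, -47.5, -35.4, -34.2]] z 99.6
top block 126 126 x [[-30.5, -27.3, 2.8, 34.1, 36.9]] y [[-88.7, -88.1, -81.3, -73.7, -73.2]] z 104.7
fj rect [ 4.5 27.1] [34.9 79.9] 87.77
mj rect [  4.3 -46.8] [25.4 80. ] 88.76
grip x [[6.6, 7.6, 11.2, 15.8, 16.7]] y [[-187.0, -184.9, -157.3, -130.5, -127.9]] z [[121.5, 123.3, 128.8, 132.3, 132.7]]
wedge x [[-24.3, -22.3, 6.4, 34.4, 36.8]] y [[-25.7, -24.5, -7.3, 11.0, 12.4]]
ring 23 [  1.7  -5.8 116.2] [  1.5706347   -0.77335246 116.39863646] px 321.69565217391306 207.47826086956522
side plate 448 448 x [[-71.8, -69.6, -46.7, 69.3, 77.6]] y [[-92.6, -85.1, 7.0, 50.7, 52.3]] z 11.6
side fixedjaw 206 206 x [[-36.7, -34.2, 2.0, 39.1, 42.9]] y [[9.1, 10.8, 28.8, 43.4, 45.1]] z 99.4
side movjaw 93 93 x [[-37.9, -35.1, 6.5, 37.6, 41.6]] y [[-61.1, -59.4, -50.8, -36.1, -34.3]] z 100.0
side block 67 67 x [[-31.3, -28.0, 2.7, 34.8, 36.8]] y [[-89.7, -88.2, -80.0, -71.0, -70.6]] z 104.5
fj rect [ 3.3 28. ] [80.8 38.8] 0.69
mj rect [  3.3 -48.4] [27.1 83.2] 88.11
grip x [[5.2, 6.6, 10.8, 16.4, 18.5]] y [[-185.5, -182.5, -157.4, -130.8, -129.3]] z [[124.0, 124.4, 129.9, 132.7, 133.1]]
wedge x [[-26.8, -25.2, 0.8, 34.3, 37.2]] y [[-28.3, -24.2, 1.3, 14.6, 17.7]]
ring 9 [  3.7  -7.3 116. ] [  4.1875848   -5.78057594 115.7297767 ] px 286.44444444444446 184.22222222222223
```

```bash
cat >> h.py <<'E'
yaw=np.deg2rad(-15.); VX=np.array([np.cos(yaw),np.sin(yaw),0]);VY=np.array([-VX[1],VX[0],0]);VZ=np.array([0,0,1.])
VO=np.array([.561,-.0728,0])
tilt=np.deg2rad(20); TX=np.sin(tilt)*VY-np.cos(tilt)*VZ
def crank_rot(s): y=s*VX; return np.stack([TX,y,np.cross(TX,y)],1)
AX=VO-.154*VY+.085*VZ   # axis, level with the grip's middle as measured
DEEP=.013; OUT=.004
def grip_pos(th,c=np.zeros(3)):  # TCP for crank angle th
    return AX+c+(.008*th/(2*np.pi)-OUT)*VY+.04*(np.sin(th)*VX+np.cos(th)*VZ)+DEEP*TX
E
python3 - <<'E'
from h import *
for s in(1,-1):
    R=crank_rot(s); print(s)
    for th in(.25,1.57,3.14,4.7,6.3,8.1):
        q=manip.inverse_kinematics(grip_pos(th),R); print(th,grip_pos(th).round(3),None if q is None else np.round(q,2))
    q=manip.inverse_kinematics(grip_pos(.25)-.1*TX,R); print(None if q is None else np.round(q,2))
E
```

```text
1
0.25 [ 0.531 -0.223  0.112] [-0.63  0.6   1.64  0.37  1.07 -0.57]
1.57 [ 0.56  -0.23   0.073] [-0.61  0.69  1.57  0.38  1.03 -0.57]
3.14 [ 0.522 -0.217  0.033] [-0.63  0.7   1.69  0.41  0.92 -0.65]
4.7 [ 0.484 -0.205  0.072] [-0.65  0.59  1.79  0.4   0.94 -0.66]
6.3 [ 0.524 -0.214  0.113] [-0.62  0.58  1.67  0.38  1.05 -0.57]
8.1 [ 0.561 -0.221  0.063] [-0.6   0.7   1.58  0.39  1.01 -0.57]
[-0.68  0.49  1.54  0.33  1.27 -0.55]
-1
0.25 [ 0.531 -0.223  0.112] [-0.63  0.6   1.64  0.37  1.07  2.57]
1.57 [ 0.56  -0.23   0.073] [-0.61  0.69  1.57  0.38  1.03  2.57]
3.14 [ 0.522 -0.217  0.033] [-0.63  0.7   1.69  0.41  0.92  2.49]
4.7 [ 0.484 -0.205  0.072] [-0.65  0.59  1.79  0.4   0.94  2.49]
6.3 [ 0.524 -0.214  0.113] [-0.62  0.58  1.67  0.38  1.05  2.57]
8.1 [ 0.561 -0.221  0.063] [-0.6   0.7   1.58  0.39  1.01  2.57]
[-0.68  0.49  1.54  0.33  1.27  2.6 ]
```

```bash
python3 - <<'E'
from h import *
R=crank_rot(1)
manip.move_ptp(grip_pos(.25)-.09*TX,R); manip.set_gripper(.6,40)
manip.move_l(grip_pos(.25),max_speed=.12)
f0=manip.current_force(); manip.set_gripper(0,40)
print("w",manip.current_grip_width(),"t",manip.current_time(),"F",np.round(f0,1),np.round(manip.current_force(),1))
p,d=manip.grab_frame("side"); cv2.imwrite("pics/g1.png",cv2.resize(p[100:250,220:420],(800,600))[:,:,::-1])
E
```

```text
w 0.14840254402147396 t 5.0 F [-0.4  0.2  0.1] [ 0.3 -2.2  3.8]
```

View pics/g1.png

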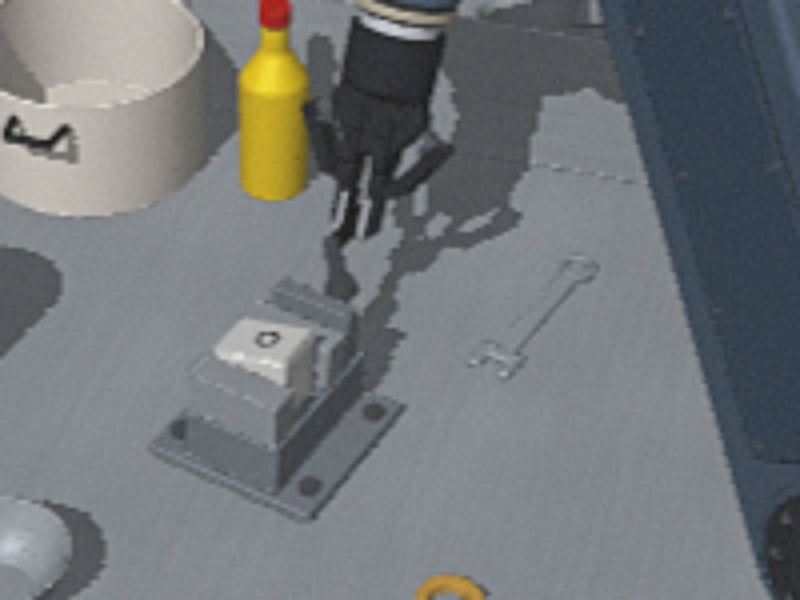

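The fingers hold the crank grip at pixel (358,212): the width reads 12.6 mm, against the 14 mm bar. Now I turn it, with force feedback on the estimated axis.

```bash
cat > turn.py <<'E'
from h import *
import sys,json
th,end,c=float(sys.argv[1]),float(sys.argv[2]),np.array(json.loads(sys.argv[3]))
step=np.deg2rad(18)
while th<end-1e-6:
    th=min(th+step,end)
    manip.move_l(grip_pos(th,c),max_speed=.05)
    F=manip.current_force(); rad=np.sin(th)*VX+np.cos(th)*VZ; tan=np.cos(th)*VX-np.sin(th)*VZ
    fr,ft=F@rad,F@tan
    if abs(fr)>6: c=c+rad*np.clip(fr/6000,-.0015,.0015)
    print(round(th,2),"rad %.1f tan %.1f y %.1f"%(fr,ft,F@VY))
    if np.linalg.norm(F)>38: print("STOP force",F);break
print("th",th,"c",c.round(4).tolist(),"t",manip.current_time(),"w",manip.current_grip_width())
E
python3 turn.py .25 1.8 '[0,0,0]'
```

```text
0.56 rad 3.6 tan 2.5 y -3.1
0.88 rad 5.5 tan 2.2 y -2.6
1.19 rad 5.3 tan 2.7 y -3.7
1.51 rad 3.7 tan 2.8 y -5.1
1.8 rad 2.9 tan 2.2 y -5.3
th 1.8 c [0, 0, 0] t 7.0333 w 0.14529509494832407
```

```bash
python3 turn.py 1.8 2.6 '[0,0,0]'; python3 - <<'E'
from h import *
p,d=manip.grab_frame("side"); cv2.imwrite("pics/g2.png",cv2.resize(p[140:240,250:383],(800,600))[:,:,::-1])
E
```

```text
2.11 rad -0.4 tan 2.9 y -5.7
2.43 rad -5.4 tan 2.9 y -6.8
2.6 rad -7.5 tan 1.7 y -5.7
th 2.6 c [-0.0006, 0.0002, 0.0011] t 8.1167 w 0.14738686405045714
```

View pics/g2.png

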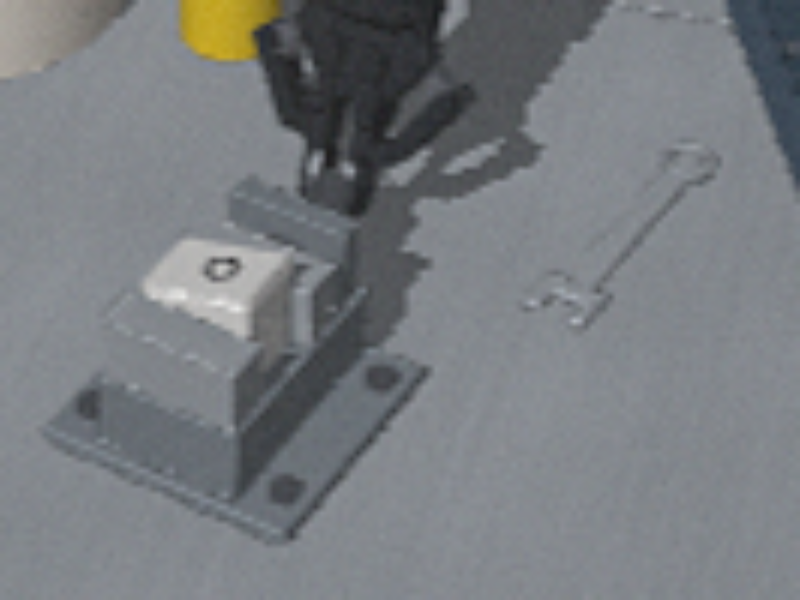

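```bash
python3 turn.py 2.6 4.2 '[-0.0006, 0.0002, 0.0011]'
```

```text
2.91 rad -2.7 tan 1.2 y -6.0
3.23 rad -4.5 tan 1.6 y -5.1
3.54 rad -4.8 tan 1.5 y -5.6
3.86 rad -4.7 tan 1.3 y -5.8
4.17 rad -4.5 tan 1.7 y -4.7
4.2 rad -4.2 tan -1.0 y -4.5
th 4.2 c [-0.0006, 0.0002, 0.0011] t 10.425 w 0.14294371589250496
```

```bash
python3 turn.py 4.2 7.6 '[-0.0006, 0.0002, 0.0011]'
```

```text
4.51 rad -5.0 tan 1.2 y -4.0
4.83 rad -4.3 tan 1.0 y -4.6
5.14 rad -4.4 tan 1.4 y -5.2
5.46 rad -2.8 tan 1.2 y -6.3
5.77 rad 1.7 tan 0.6 y -6.8
6.08 rad 3.1 tan 2.2 y -6.5
6.4 rad 5.1 tan 1.5 y -5.8
6.71 rad 5.0 tan 1.9 y -5.4
7.03 rad 5.4 tan 3.4 y -5.5
7.34 rad 6.3 tan 2.0 y -5.3
7.6 rad 3.7 tan 2.7 y -5.9
th 7.6 c [0.0003, -0.0, 0.0016] t 14.7833 w 0.14282029910232505
```

```bash
python3 - <<'E'
from h import *
c=np.array([.0003,0,.0016]); manip.set_gripper(0,80)
th=7.6
while th<8.7:
    th+=.06; manip.move_l(grip_pos(th,c),max_speed=.02); manip.dwell(.05)
    F=manip.current_force(); tan=np.cos(th)*VX-np.sin(th)*VZ; rad=np.sin(th)*VX+np.cos(th)*VZ
    print(round(th,2),"tan %.1f rad %.1f y %.1f"%(F@tan,F@rad,F@VY))
    if abs(F@tan)>20: break
print(manip.current_time(),manip.current_ee_pos(),grip_pos(th,c))
E
```

```text
7.66 tan 1.4 rad 3.4 y -6.7
7.72 tan 1.3 rad 3.1 y -5.1
7.78 tan 1.2 rad 2.4 y -6.2
7.84 tan 1.7 rad 3.5 y -5.5
7.9 tan -0.2 rad 3.5 y -6.7
7.96 tan -0.9 rad 2.6 y -7.7
8.02 tan -2.2 rad 1.4 y -6.8
8.08 tan -3.8 rad 0.9 y -6.7
8.14 tan -3.9 rad 0.6 y -7.2
8.2 tan -6.2 rad -1.2 y -6.8
8.26 tan -5.6 rad -0.7 y -9.0
8.32 tan -7.7 rad -0.8 y -7.9
8.38 tan -10.3 rad -3.8 y -7.3
8.44 tan -17.7 rad -8.8 y -7.5
8.5 tan -25.6 rad -13.5 y -5.4
19.7583 [ 0.55791711 -0.22034886  0.05311532] [ 0.55520962 -0.2189343   0.05030352]
```

```bash
python3 - <<'E'
from h import *
manip.set_gripper(.5)
p=np.array(manip.current_ee_pos()); manip.move_l(p-.16*TX,max_speed=.2)
x=np.array([0,0,-1.]);y19=np.deg2rad(18.8); ty=np.array([-np.sin(y19),np.cos(y19),0])
for s in(1,-1): 
    q=manip.inverse_kinematics([.465,.286,.25],np.stack([x,s*ty,np.cross(x,s*ty)],1)); print(s,np.round(q,2))
out=[]
for c in("side","top"):
    p,d=manip.grab_frame(c); np.save(f"pics/{c}1.npy",d); cv2.imwrite(f"pics/{c}1.png",p[:,:,::-1]); P=cloud(c,d)
    for n in("spot","jaw","wedge","tester"): print(c,n,[(np.round(r["at"],3).tolist(),round(r["confidence"],2)) for r in manip.look_for(c,n)[:2]])
    L=np.stack([(P-VO)@VX,(P-VO)@VY,P[...,2]],-1)*1000
    m=(p.min(-1)>120)&box(L,[-40,-24,103],[40,24,130]); q=L[m]; print("wedge",q.min(0).round(1),q.max(0).round(1)); 
    A=np.c_[q[:,:2],np.ones(len(q))]; 
    mm=(abs(q[:,0])<28); co=np.linalg.lstsq(A[mm],q[mm,2],rcond=None)[0]; print("plane",co.round(3),"res",(A[mm]@co-q[mm,2]).std().round(2))
    r=L[box(L,[-60,-60,97],[60,-8,102.5])&(p.min(-1)<120)]; print("mov jaw y",np.percentile(r[:,1],[2,50,98]).round(1))
    if c=="side": out.append(cv2.resize(p[170:220,260:320],(400,333),interpolation=2))
    else: out.append(cv2.resize(p[180:245,295:373],(400,333),interpolation=2))
cv2.imwrite("pics/c1.png",np.hstack(out)[:,:,::-1]); print(manip.current_time())
E
```

```text
1 [ 0.47  0.32  1.64 -0.    1.18 -1.43]
-1 [ 0.47  0.32  1.64 -0.    1.18  1.71]
side spot [([0.546, -0.061, 0.107], 0.74), ([0.459, 0.319, 0.051], 0.32)]
side jaw [([0.532, -0.118, 0.087], 0.54)]
side wedge [([0.549, -0.066, 0.112], 0.55)]
side tester [([0.456, 0.303, 0.1], 0.82)]
wedge [-31.7 -21.4 103.1] [ 34.6  23.3 125.8]
plane [ -0.222  -0.158 114.241] res 3.64
mov jaw y [-47.  -34.4 -11.2]
top spot [([0.558, -0.073, 0.114], 0.87), ([0.649, -0.403, 0.131], 0.21)]
top jaw [([0.551, -0.12, 0.093], 0.83), ([0.542, -0.101, 0.063], 0.18)]
top wedge [([0.557, -0.071, 0.116], 0.9)]
top tester [([0.457, 0.276, 0.102], 0.58)]
wedge [-37.9 -21.  103. ] [ 35.   21.2 129.3]
plane [-2.59000e-01 -2.00000e-03  1.15277e+02] res 2.26
mov jaw y [-45.7 -31.1 -21.6]
21.6083
```

View pics/c1.png

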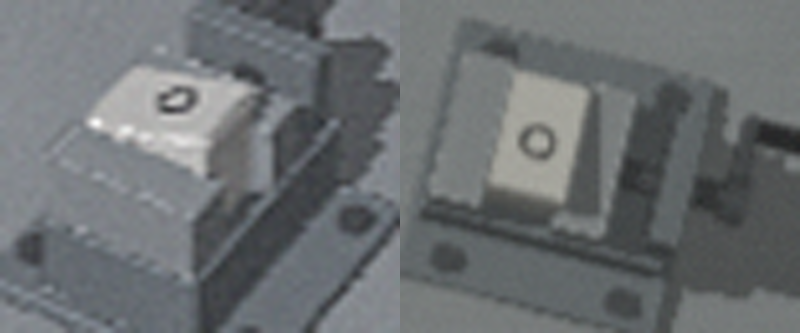

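```bash
python3 - <<'E'
from h import *
n=np.sin(np.deg2rad(15))*VX+np.cos(np.deg2rad(15))*VZ; p0=VO+.115*VZ
for c,u,v in(("top",321.7,207.7),("side",286.5,184.4)):
    k=manip.get_calibration(c);K=k["camera_matrix"];o=-k["R"].T@k["t"]
    d=k["R"].T@np.linalg.solve(K,[u,v,1]); X=o+d*((p0-o)@n)/(d@n); print(c,X.round(4),((X-VO)@VX).round(4),((X-VO)@VY).round(4))
    # mean depth point
    P=cloud(c,np.load(f"pics/{c}1.npy")); print(P[int(v)-1:int(v)+3,int(u)-1:int(u)+3].mean((0,1)).round(4))
    im=cv2.imread(f"pics/{c}1.png"); b=im[int(v)-9:int(v)+9,int(u)-11:int(u)+11].min(-1); yy,xx=np.nonzero(b[4:14,4:18]<110); print("ring px",xx.min()+4+int(u)-11,xx.max()+4+int(u)-11,yy.min()+4+int(v)-9,yy.max()+4+int(v)-9)
E
```

```text
top [ 0.5582 -0.0741  0.1156] -0.0023 -0.002
[ 0.5588 -0.0736  0.1155]
ring px 318 324 205 210
side [ 0.5602 -0.0764  0.115 ] 0.0002 -0.0037
[ 0.5595 -0.074   0.1168]
ring px 284 292 179 186
```

```bash
cat >> h.py <<'E'
S=np.array([.559,-.0745,.1155]); a15=np.deg2rad(15); N=np.sin(a15)*VX+np.cos(a15)*VZ
a19=np.deg2rad(18.8); D=np.array([0,0,-1.]); TY=np.array([-np.sin(a19),np.cos(a19),0])
def prot(s): return np.stack([D,s*TY,np.cross(D,s*TY)],1)
def wrot(s):
    from scipy.spatial.transform import Rotation as Ro
    ax=np.cross([0,0,1.],N); ax/=np.linalg.norm(ax); return Ro.from_rotvec(ax*a15).as_matrix()@prot(s)
T=np.array([.465,.2862,.095])
E
python3 - <<'E'
from h import *
for s in(1,-1):
    for p,R in((T,prot(s)),(T+[0,0,.15],prot(s)),(S+.25*N,wrot(s)),(S+.08*N,wrot(s))):
        q=manip.inverse_kinematics(p,R); print(s,None if q is None else np.round(q,2))
assert np.allclose(wrot(1)[:,0],-N)
s=1
manip.move_l(np.array(manip.current_ee_pos())+[0,0,.06],max_speed=.2)
manip.move_ptp(T+[0,0,.15],prot(s)); manip.set_gripper(.6)
manip.move_l(T,max_speed=.12); print("F",np.round(manip.current_force(),1)); manip.set_gripper(0,70)
print("w",manip.current_grip_width()*85,"F",np.round(manip.current_force(),1),manip.current_time())
E
```

```text
1 [ 0.47  0.52  1.77 -0.    0.85 -1.43]
1 [ 0.47  0.33  1.65 -0.    1.17 -1.43]
1 [-0.22  0.56  1.05  0.01  1.79 -2.12]
1 [-0.22  0.58  1.41  0.01  1.41 -2.12]
-1 [ 0.47  0.52  1.77 -0.    0.85  1.71]
-1 [ 0.47  0.33  1.65 -0.    1.17  1.71]
-1 [-0.22  0.56  1.05  0.01  1.79  1.02]
-1 [-0.22  0.58  1.41  0.01  1.41  1.02]
F [ 0.1 -0.2  0.8]
w 25.10891306743152 F [-1.7  1.   6.4] 26.0917
```

```bash
python3 - <<'E'
from h import *
manip.move_l(T+[0,0,.15],max_speed=.1); manip.dwell(.3)
print("w",manip.current_grip_width()*85,"F",np.round(manip.current_force(),1))
manip.move_ptp(S+.20*N,wrot(1)); manip.move_l(S+(.073+.012+.02)*N,max_speed=.12); manip.dwell(.4)
print("F",np.round(manip.current_force(),2),manip.current_force()@N,np.round(manip.current_ee_pos(),4),manip.current_time())
out=[]
for c,(u,v) in(("side",(286,175)),("top",(322,205))):
    p,d=manip.grab_frame(c); np.save(f"pics/{c}2.npy",d); 
    print(c,[(np.round(r["at"],3).tolist(),round(r["confidence"],2)) for r in manip.look_for(c,"tip")[:2]])
    out.append(cv2.resize(p[v-50:v+50,u-34:u+33],(400,600),interpolation=2))
cv2.imwrite("pics/c2.png",np.hstack(out)[:,:,::-1])
E
```

```text
w 25.182712687400613 F [ 0.5 -0.8 -2. ]
F [-0.29 -0.39 -1.66] -1.6553853480250063 [ 0.5853 -0.0816  0.2171] 30.8917
side []
top []
```

View pics/c2.png

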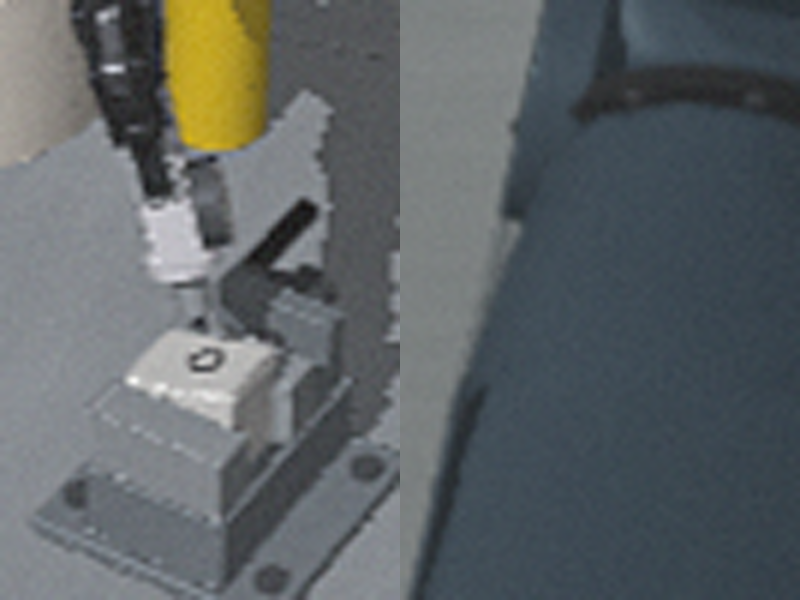

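```bash
python3 - <<'E'
from h import *
k=manip.get_calibration("side")
for X in(S+.02*N,S):
    x=k["camera_matrix"]@(k["R"]@X+k["t"]); print("proj",(x[:2]/x[2]).round(1))
f0=np.mean([manip.current_force()@N for _ in range(4)])
g=.02
while g>-.012:
    g-=.002 if g>.006 else .001
    manip.move_l(S+(.085+g)*N,max_speed=.02); manip.dwell(.15)
    f=np.mean([manip.current_force()@N for _ in range(4)])-f0
    print("%.3f %.2f"%(g,f))
    if f>4.6: break
print(manip.current_time(),np.round(manip.current_force(),1))
E
```

```text
proj [285.3 179.3]
proj [286.7 184.7]
0.018 0.45
0.016 -0.99
0.014 -0.10
0.012 0.44
0.010 0.10
0.008 0.88
0.006 0.48
0.005 1.05
0.004 1.02
0.003 0.41
0.002 1.11
0.001 0.46
0.000 1.72
-0.001 2.88
-0.002 4.32
-0.003 3.56
-0.004 3.91
-0.005 5.57
38.2917 [ 1.9 -0.   2.6]
```

```bash
python3 - <<'E'
from h import *
F=[]
for _ in range(12): manip.dwell(.1);F.append(manip.current_force())
F=np.array(F);print("F.N mean",(F@N).mean()+1.4,"std",(F@N).std(),F.mean(0).round(2),"w",manip.current_grip_width()*85)
print("pos err",(np.array(manip.current_ee_pos())-(S+.080*N)).round(4),"ang",np.arccos(-manip.current_tcp_rot()[:,0]@N))
p,d=manip.grab_frame("side"); P=cloud("side",d); L=np.stack([(P-VO)@VX,(P-VO)@VY,P[...,2]],-1)*1000
cv2.imwrite("pics/c3.png",cv2.resize(p[130:230,240:340],(600,600),interpolation=2)[:,:,::-1]); print(manip.current_time())
E
```

```text
F.N mean 3.92782583920968 std 0.45893094005539153 [ 1.76 -0.21  2.15] w 24.83684971851129
pos err [-0. -0. -0.] ang 3.2356347242627745e-05
39.5417
```

View pics/c3.png

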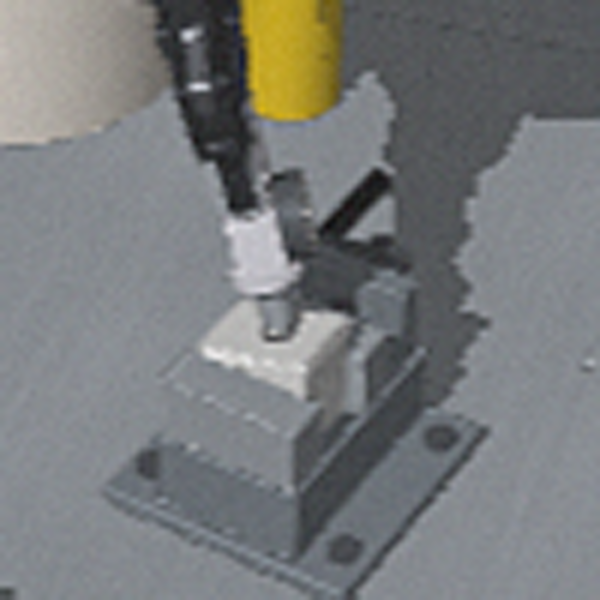

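```bash
python3 - <<'E'
from h import *
manip.move_l(S+.079*N,max_speed=.02); manip.dwell(1)
F=[]
for _ in range(8): manip.dwell(.05);F.append(manip.current_force()@N)
print(np.mean(F)+1.3,manip.current_grip_width()*85,manip.current_time()); manip.sign_off()
E
```

```text
4.750901653588032 25.191292145620356 41.1917
the job is handed in; nothing more can be done
```

I turned the crank clockwise to its stop, lifted the tester out of its stand and handed in while pressing it on the marked spot. I signed off at 41.2 s of the 70 s allowed; no verdict is reported.

- **Clamp:** the resisting force at the crank grip rose to about 26 N at the stop. Depth data then put the jaw's face about 0.3 mm from its closed position. I could not measure the force on the wedge directly.
- **Press force:** about 4.75 N along the face normal after subtracting the tester's weight. The force reading is noisy by about ±0.5 N.
- **Plunger:** about 6 mm in, both from that force and from where contact was felt. It is not read directly.
- **Squareness:** the tool was exactly on its commanded tilt of 15°. The tester could be off by any slight turn in the fingers and by my estimate of the vise's yaw, good to about a degree.
- **Tip in the ring:** the two cameras' fixes of the ring centre differed by about 3 mm, and I aimed between them. In the side view the tip was within about 1 px of where it should be. The tip detector found nothing, and the arm blocked the top camera, so this rests on the side view and the geometry.
- **Grip:** the gripper reads 25.2 mm on the 26 mm section, unchanged since the lift. It read low on the crank bar too.
- **Other things on the bench:** I planned the moves clear of them, but did not re-measure their positions at the end.

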